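# Touch-latch cutter box: press, pop, push open

## Robot

A 6-joint arm with a two-finger parallel gripper is mounted at the origin on the work surface. World frame = base frame: x ahead of the robot, y to its left, z up, the work surface at z = 0. Lengths are in mm, angles in rad, forces in N, time in s.
With the tool pointing down it reaches from about 400 to 925 mm from the base axis. Payload 12.5 kg.
Tool frame: the origin (TCP) lies at the very end of the fingers, on their centre line; the grasp point (between the pads) lies 19 mm behind it (env.tcp_to_grasp is the distance from the TCP to the grasp point, in mm); z points along the fingers, x is the direction in which the jaws open and shut, and the axes are right-handed (so a half turn about z gives the same grasp; the last joint's range is limited). The gripper opens to 95 mm and grips with 3 to 60 N. Pads are 20 mm wide; open, the fingers measure 119 mm over their backs; the gripper's body (75 mm by 180 mm) begins 59 mm behind the grasp point.
Start: joints at [0.994, 0.491, 1.559, -0, 1.092, -0.106], TCP at [283.487, 557.03, 214.661] pointing down, gripper open.
Joint ranges: [-3.1, 3.1], [-0.84, 2.19], [0.05, 2.79], [-1.13, 4.28], [0.06, 2.93], [-2.69, 2.69]. Speed limits (rad/s): [2.22, 2.22, 2.79, 3.14, 3.14, 3.14].

## Interface

Orientations are given as [roll, pitch, yaw] about the fixed x, y, z axes, in that order (R = Rz(yaw) Ry(pitch) Rx(roll)).
In Python, from cell import env, vision, job gives the robot as it stands.
- The arm moves only by the shell command python3 -m pendant 'ROWS' [OPENING]. ROWS is JSON, a list of rows, each a list of 4 numbers: the shift along the tool's x, y, z in mm, then the turn about the tool's z in degrees. In form: [[tx, ty, tz, turn], ...]. A call has 1 to 8 rows; each row is the pose to reach, as a shift and turn from the pose measured when the call began, along the tool's axes at that moment; what a row does not reach only later rows make up. A row lasts 1/8 s, in which the tool goes at most 62.5 mm and 10.7 degrees, less where a joint would pass 70% of its speed; a pose out of reach is approached as far as the arm can. A call with a gripper value outside its range is refused whole. OPENING is the closure, from 0 (fully open) to 1 (shut), set as the call begins (- or left out, the last holds). The fingers move at their own pace and stop on an object; the grip force is fixed at half the most. Time passes only in rows, so rows that repeat a pose let the fingers close. It gives the time, the measured TCP pose, the force and the opening at its end, in the units of the state.
- env.state(): the state, without advancing time (a new reading comes with each control period).
- vision.read_camera(name): name is "scene" or "top" or "wrist"; returns a dict with "pixels" (400x640x3 uint8, red, green, blue), "intrinsics" (3x3 intrinsics, pixels), "R" (3x3) and "t" (3): a world point X has camera coordinates R X + t; the wrist camera has in their place "tool_from_camera" (4x4, takes a point from camera to tool coordinates, whose origin is the TCP and whose axes are the tool frame's). Camera axes: x right, y down, z forward; pixel columns grow to the right and rows downward; lengths in mm; the calibration is good to about 2 mm. A picture is of the moment at which its call begins: read the wrist's pose just before it. There is no depth.
- job.job_done(): hands the job in, once; it reports no verdict.
Trained networks look in a picture, given as the dict that the camera call returned (one of the last four; its "shot" number tells which), for a name from the list of things; names that differ only in an ending like _2 or _b are one class to them, and where a whole thing is asked for, a point or a joint stands for the part that bears it (a point fixed in the world has none). Each returns a list of dicts, best first, with "confidence" (0 to 1); they miss things now and then, are a little off and sometimes report something else, mostly with a low value. They report only what shows in the picture. A call takes as long as a camera call.
- vision.find_in(picture, query): "at" ([x, y, z] in mm, in the coordinates of the camera as it stood for that picture, good to about 4 mm: the middle of the surface that is visible of it).
- vision.regions_of(picture, query): "pixels" (400x640 bool, what is visible of it).
The state is a dict: "t": time; "joints": joint angles; "qvel": joint speeds; "tau": joint torques, N m; "eef_pos": TCP position; "tcp_rot": TCP orientation; "ft_force": force on the tool from outside, world axes, zero at the start; "moment": the same for the moment, N m; "opening": opening from 0.0 (shut) to 1.0 (fully open).
Only numpy, scipy, OpenCV 4.12 (cv2) and the standard library are available. Lean on these libraries where they do the work, as an engineer would, in place of code of your own. Each camera call takes 0.05 s, during which the arm holds its last target.

## Task

Open the wider of the two white steel-lidded boxes on the prep table, using only the fingertips or the outside of the fingers. Press down on the black pad at the front of its lid until the catch lets go, back off so that the spring raises the lid ajar by itself, then push the lid up by its front edge and over until it leans back and stays open. Leave the narrow box shut, and do not lift or shove the boxes or the other things.

Things in the scene. Friction and masses are not known exactly. Their poses are not given: they have to be found in the camera images.
- wide_box: The box to open: white open-topped box 150 (x) x 220 (y) x 80 mm high, 2.6 kg, standing loose on the table, with a steel lid. Ring cutters inside. Origin: centre of its underside; x points from its front to its hinge side, y along its width, z up. It stands with its front more or less to the robot.
- wide_lid (a joint): Opening angle of the wide lid, rad. 0: shut, held by a hidden catch. Pressed in it goes negative, to a stop at -0.07 (front edge 11 mm lower); from about -0.04 the catch has let go, and once freed the lid is raised by a damped spring in about 1 s to rest at about 0.57. It does not latch again. From there it swings freely (0.2 kg), falls back unless past upright (1.57), then leans on its stop at 1.85.
- wide_lid_pad (a point): Centre of the round black rubber press pad (26 mm across) on top of the wide lid, 24 mm behind the front edge. Shut: 99 mm above the table. Pressing there takes about 2 to 4 N, then meets the firm stop. The point moves with the lid; its z is the normal of the lid's top face.
- wide_lid_lip (a point): Middle of the wide lid's front edge, at the underside of its 6 mm thick panel; moves with the lid, 162 mm from the hinge axis. A 3 mm thick skirt, 14 mm deep, hangs from this edge along its whole 228 mm width. When ajar, the edge stands about 180 mm above the table, over a clear opening.
- wide_lid_hinge (a point): Middle of the wide lid's hinge axis, at the box's far (+x) top edge, 92 mm above the table, 75 mm from the box's centre; the axis runs along the box's y. Positive joint angles lift the front edge up and over towards the box's +x.
- narrow_box: Not to be opened: same make, 130 (x) x 120 (y) x 80 mm high, 2 kg, with the same kind of touch-latch lid. Origin: centre of its underside, axes as for the wide box.
- narrow_lid (a joint): Opening angle of the narrow box's lid, rad; 0 shut. Pressing it to about -0.03 would let it go.
- mug: White mug, 74 mm across, 85 mm high. Origin: centre of its underside. Leave alone.
- jar: Glass jar with metal cap, 70 mm across, 100 mm high. Origin: centre of its underside. Leave alone.
- spoon: Wooden spoon about 250 mm long lying on the table along its x. Leave alone.
- scraper: Bench scraper lying on the table, steel blade 110 x 75 mm with a 25 mm round wooden grip along one edge. Leave alone.

How it is judged:
By the outcome, as a careful person would: the job done as asked, in the order asked, and still so for the second after the job is handed in, with the robot touching nothing.
It also fails if it takes over 48 s, if anything falls off the work surface, if the arm or the gripper's body presses on something with over 40 N, if the wrist force passes 120 N, or if a joint passes its speed limit or range.

## Working session

There is one attempt and no reset: what is moved stays moved. The work goes in short steps, Python scripts to look and compute and a shell command to move; the robot and the scene stay as the last step left them, time stands still between calls to the robot, and variables do not carry over. Pictures are saved under pics/ and viewed, and the job is handed in when it is done.

```bash
ls; mkdir -p pics; cat > h.py <<'E'
from cell import env, vision, job
import numpy as np, cv2
def save(p,name): cv2.imwrite('pics/'+name+'.png', cv2.cvtColor(p['pixels'],cv2.COLOR_RGB2BGR))
def w(p,a): return p['R'].T@(np.array(a)-p['t'])
E
python3 - <<'E'
from h import *
s=env.state(); print(s)
for n in ['scene','top']:
    p=vision.read_camera(n); p['R']=np.array(p['R']);p['t']=np.array(p['t']); save(p,n+'1')
    for q in ['wide_box','wide_lid','wide_lid_pad','wide_lid_lip','wide_lid_hinge','narrow_box','narrow_lid','mug','jar','spoon','scraper']:
        try: print(n,q,[(w(p,d['at']).round(0).tolist(),round(d['confidence'],2)) for d in vision.find_in(p,q)][:3])
        except Exception as e: print(n,q,e)
E
```

```text
pics
{'t': 0.0, 'joints': array([ 9.94414102e-01,  4.91529207e-01,  1.55944765e+00, -9.55251822e-06,
        1.09169986e+00, -1.05622907e-01]), 'qvel': array([-0.00058196, -0.00091354,  0.00040836,  0.00043095, -0.00123462,
       -0.00022195]), 'tau': array([-3.45724802e-04, -6.12653518e+01, -2.58165282e+01,  6.92311605e-02,
        4.82489762e-02,  7.50131630e-05]), 'eef_pos': array([283.33787788, 556.81223021, 214.0812274 ]), 'tcp_rot': array([-3.14148679e+00,  1.07891247e-03,  1.10004147e+00]), 'ft_force': array([-0.96262673, -0.24875723, -0.38935923]), 'moment': array([-0.00364259,  0.02755464, -0.01005084]), 'opening': 1.0026806393791643}
scene wide_box [([578.0, 282.0, 95.0], 0.79)]
scene wide_lid [([547.0, 280.0, 99.0], 0.71)]
scene wide_lid_pad [([542.0, 278.0, 97.0], 0.56)]
scene wide_lid_lip [([546.0, 281.0, 93.0], 0.78)]
scene wide_lid_hinge [([547.0, 284.0, 99.0], 0.76)]
scene narrow_box [([553.0, -228.0, 94.0], 0.6)]
scene narrow_lid [([533.0, -223.0, 98.0], 0.76)]
scene mug [([545.0, 280.0, 100.0], 0.69), ([437.0, -4.0, 53.0], 0.61)]
scene jar [([709.0, 7.0, 75.0], 0.89)]
scene spoon [([514.0, -520.0, 13.0], 0.64)]
scene scraper [([437.0, 544.0, 7.0], 0.8)]
top wide_box [([539.0, 275.0, 95.0], 0.57)]
top wide_lid [([539.0, 276.0, 99.0], 0.58)]
top wide_lid_pad [([538.0, 280.0, 99.0], 0.75)]
top wide_lid_lip [([534.0, 274.0, 101.0], 0.65)]
top wide_lid_hinge [([537.0, 274.0, 97.0], 0.63)]
top narrow_box [([527.0, -236.0, 99.0], 0.6), ([428.0, 541.0, 11.0], 0.52)]
top narrow_lid [([524.0, -230.0, 98.0], 0.69)]
top mug [([421.0, -10.0, 3.0], 0.81), ([495.0, -519.0, 12.0], 0.29)]
top jar [([684.0, 5.0, 99.0], 0.69), ([529.0, -234.0, 96.0], 0.63), ([534.0, 278.0, 102.0], 0.62)]
top spoon [([496.0, -521.0, 16.0], 0.49)]
top scraper [([429.0, 540.0, 8.0], 0.72), ([535.0, 277.0, 101.0], 0.59)]
```

View pics/scene1.png

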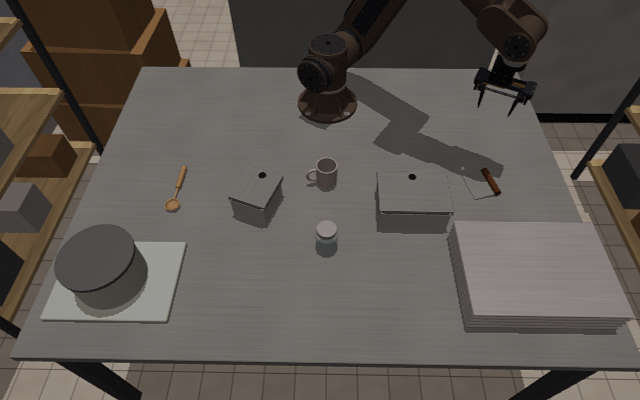

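View pics/top1.png

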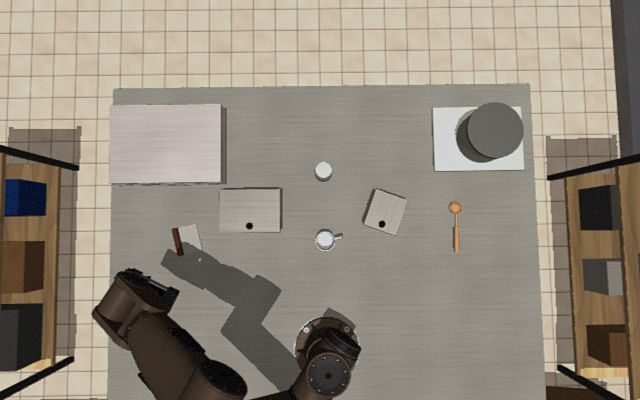

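The scene view looks from the far side: wide box at about (414,195) with its pad at (412,177), narrow box at (257,195). In the top view the wide lid spans about (219–282, 187–233) with its pad at (249,226). I'll measure the pad and lid edges.

```bash
cat >> h.py <<'E'
def ray(p,u,v):
    K=np.array(p['intrinsics']); d=np.linalg.inv(K)@[u,v,1.]; R=np.array(p['R']);t=np.array(p['t']); return -R.T@t, R.T@d
def atz(p,u,v,z):
    c,d=ray(p,u,v); return c+d*(z-c[2])/d[2]
def tri(r):
    A=sum(np.eye(3)-np.outer(d,d)/(d@d) for c,d in r); b=sum((np.eye(3)-np.outer(d,d)/(d@d))@c for c,d in r); return np.linalg.solve(A,b)
E
python3 - <<'E'
from h import *
rs=[];
for n,(u,v) in [('scene',(412,177)),('top',(249,226))]:
    p=vision.read_camera(n)
    g=p['pixels'].astype(float).sum(2); k=8
    sub=g[v-k:v+k+1,u-k:u+k+1]; wt=np.clip(np.median(sub)*0.6-sub,0,None); yy,xx=np.mgrid[v-k:v+k+1,u-k:u+k+1]
    uc,vc=(xx*wt).sum()/wt.sum()+0.0,(yy*wt).sum()/wt.sum()
    print(n,uc,vc,atz(p,uc,vc,99)); rs.append(ray(p,uc,vc))
    m=[d for d in vision.regions_of(p,'wide_lid')]
    for d in m[:2]:
        mm=d['pixels'].astype(np.uint8); r=cv2.minAreaRect(cv2.findNonZero(mm)); print(d['confidence'],mm.sum(),r)
        print([atz(p,*c,98).round(0).tolist() for c in cv2.boxPoints(r)])
    r=cv2.resize(p['pixels'][v-70:v+70,u-80:u+80],None,fx=5,fy=5,interpolation=cv2.INTER_CUBIC)[:600]
    save({'pixels':r},n+'z')
print(tri(rs))
E
```

```text
scene 411.78009111423336 176.42742793885975 [482.2532725  280.11596529  99.        ]
0.82 2847 ((415.0, 192.5), (41.0, 76.0), 90.0)
[[464.0, 167.0, 98.0], [460.0, 419.0, 98.0], [627.0, 390.0, 98.0], [631.0, 157.0, 98.0]]
top 248.94800473685663 225.4764671862521 [481.95931078 279.23995788  99.        ]
0.89 2697 ((249.5, 210.0), (44.0, 61.0), 90.0)
[[624.0, 391.0, 98.0], [620.0, 163.0, 98.0], [456.0, 164.0, 98.0], [460.0, 390.0, 98.0]]
[482.00570616 279.7445027   98.68081744]
```

View pics/topz.png

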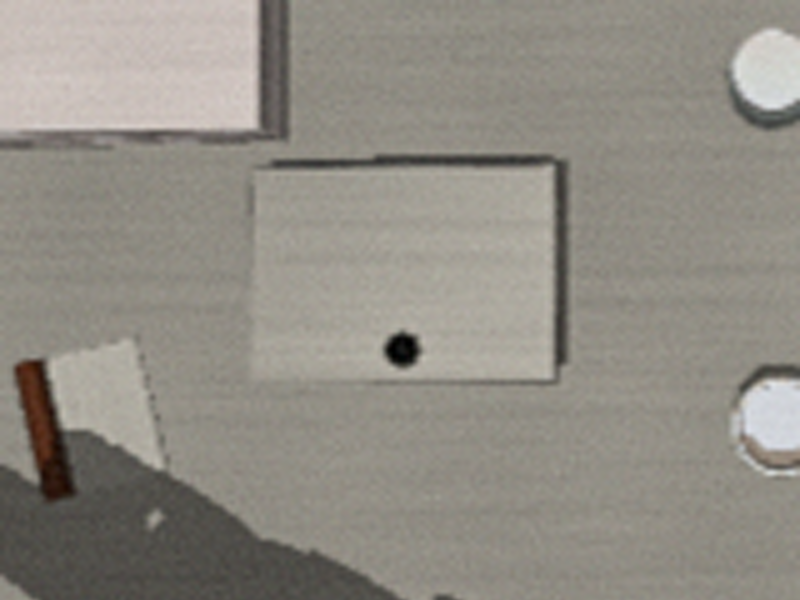

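Two views agree: pad at (482, 280, 99), lid front edge at x≈458, hinge at x≈620, yaw about 0. Next I move over the pad, close the fingers and turn tool x onto world y.

```bash
python3 -m pendant '[[-20,38,0,-4],[-40,76,0,-8],[-60,114,0,-12],[-80,152,0,-16],[-100,190,0,-20],[-120,228,0,-24],[-140,266,0,-27],[-157,303,0,-27]]' 1
python3 -m pendant '[[0,0,0,0],[0,0,0,0],[0,0,0,0],[0,0,0,0]]'
```

```text
t: 2.4
eef_pos: [483.1, 278.4, 214.8]
tcp_rot: [3.141, -0.0, 1.572]
ft_force: [-0.9, 0.3, -0.3]
opening: 0.215
t: 2.9
eef_pos: [482.5, 279.1, 214.9]
tcp_rot: [3.141, -0.0, 1.573]
ft_force: [0.2, 0.2, -0.2]
opening: 0.004
```

```bash
python3 -m pendant '[[0,0,25,0],[0,0,50,0],[0,0,75,0],[0,0,95,0],[0,0,105,0],[0,0,106,0],[0,0,106,0]]'
python3 - <<'E'
from h import *
p=vision.read_camera('scene'); save({'pixels':cv2.resize(p['pixels'][100:260,320:520],None,fx=3.5,fy=3.5,interpolation=cv2.INTER_CUBIC)},'s2')
p=vision.read_camera('wrist'); save(p,'w2')
E
```

```text
t: 3.78
eef_pos: [482.8, 279.4, 109.5]
tcp_rot: [3.14, -0.001, 1.573]
ft_force: [0.3, 0.3, -0.2]
opening: 0.009
```

View pics/s2.png

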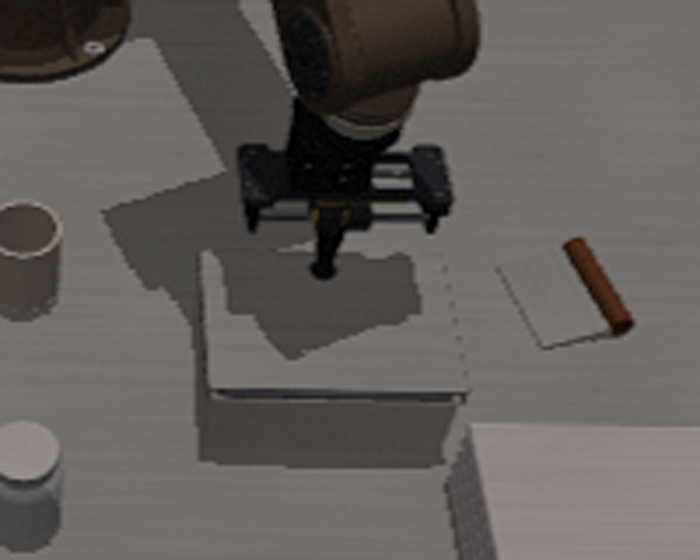

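View pics/w2.png

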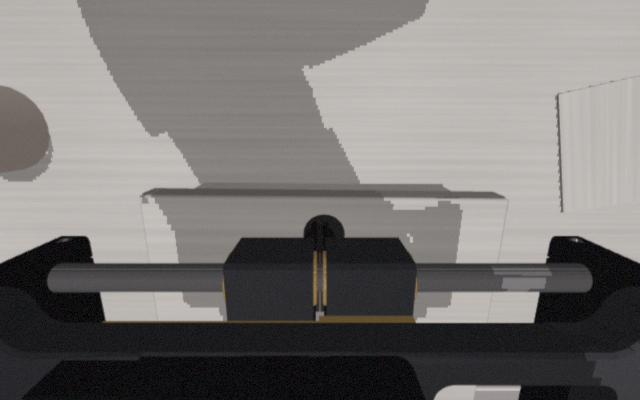

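The wrist view shows the fingertips (320,235) centred over the pad (322,233), and the scene view agrees. Now press.

```bash
python3 -m pendant '[[0,0,5,0],[0,0,9,0],[0,0,11,0],[0,0,13,0],[0,0,15,0],[0,0,15,0]]'
```

```text
t: 4.62
eef_pos: [482.7, 279.3, 94.4]
tcp_rot: [3.141, -0.001, 1.573]
ft_force: [-2.2, -0.6, 2.4]
opening: 0.006
```

```bash
python3 -m pendant '[[0,0,2,0],[0,0,3,0],[0,0,4,0],[0,0,4,0]]'
```

```text
t: 5.12
eef_pos: [482.7, 279.3, 90.4]
tcp_rot: [3.141, -0.001, 1.573]
ft_force: [-1.6, -0.7, 2.4]
opening: 0.004
```

```bash
python3 -m pendant '[[0,0,-30,0],[0,0,-85,0],[0,-15,-140,0],[0,-50,-160,0],[0,-85,-160,0],[0,-110,-160,0],[0,-110,-160,0],[0,-110,-160,0]]'
python3 -m pendant '[[0,0,0,0],[0,0,0,0],[0,0,0,0],[0,0,0,0]]'
python3 - <<'E'
from h import *
p=vision.read_camera('scene'); save({'pixels':cv2.resize(p['pixels'][100:260,320:520],None,fx=3.5,fy=3.5,interpolation=cv2.INTER_CUBIC)},'s3')
p['R']=np.array(p['R']);p['t']=np.array(p['t'])
for q in ['wide_lid','wide_lid_lip','wide_lid_pad']: print(q,[(w(p,d['at']).round(0).tolist(),round(d['confidence'],2)) for d in vision.find_in(p,q)][:3])
p=vision.read_camera('top'); save({'pixels':cv2.resize(p['pixels'][155:295,170:330],None,fx=5,fy=5,interpolation=cv2.INTER_CUBIC)[:600]},'t3')
p=vision.read_camera('wrist'); save(p,'w3')
E
```

```text
t: 6.12
eef_pos: [373.4, 279.2, 250.3]
tcp_rot: [3.14, -0.001, 1.573]
ft_force: [-0.6, -0.6, 0.2]
opening: 0.004
t: 6.62
eef_pos: [373.5, 279.2, 250.3]
tcp_rot: [3.14, -0.001, 1.573]
ft_force: [0.4, 0.3, 0.5]
opening: 0.003
wide_lid [([555.0, 280.0, 144.0], 0.81)]
wide_lid_lip [([554.0, 283.0, 137.0], 0.93)]
wide_lid_pad [([553.0, 281.0, 140.0], 0.71)]
```

View pics/s3.png

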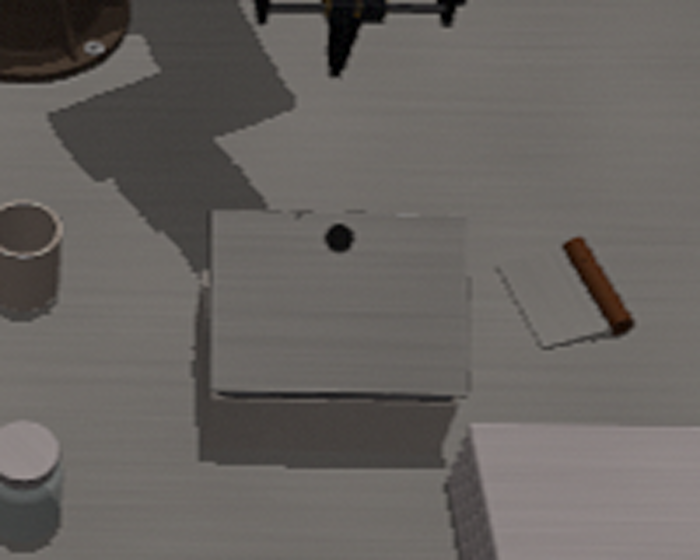

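View pics/t3.png

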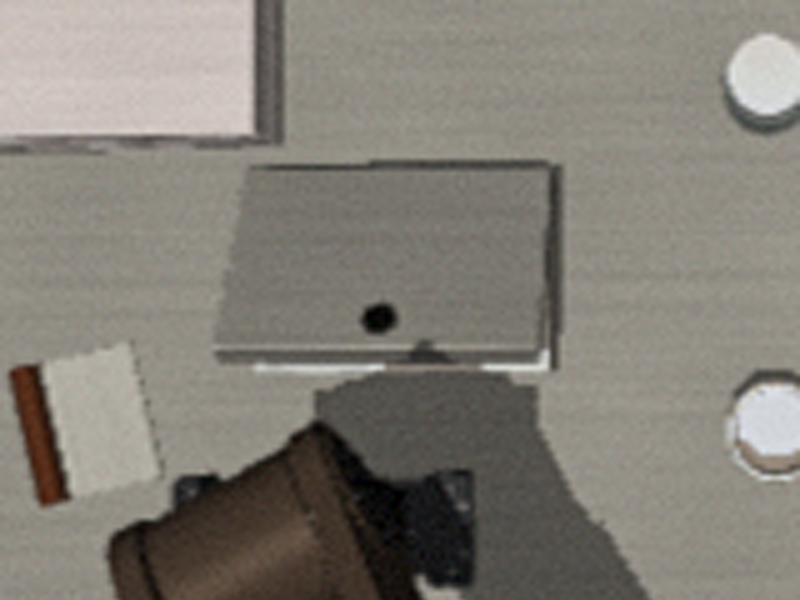

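View pics/w3.png

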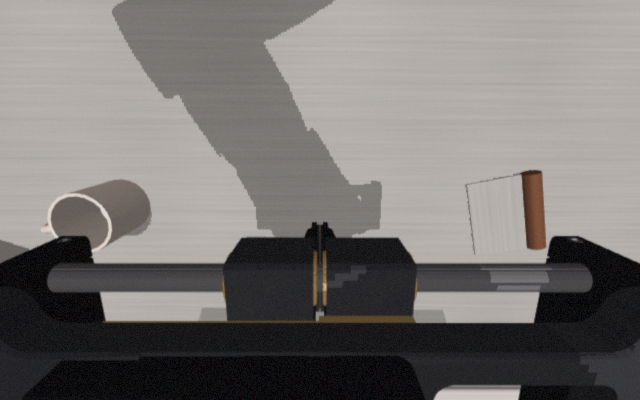

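The lid is standing ajar: scene pad at (417,168), top pad at (246,219). I'll triangulate the angle.

```bash
python3 - <<'E'
from h import *
r=[]
for n,u,v in [('scene',417.0,168.0),('top',245.7,218.6)]: 
    p=vision.read_camera(n); r.append(ray(p,u,v))
P=tri(r); print(P, 'angle', np.arctan2(P[2]-92,620-P[0])-np.arctan2(7,138))
a=np.arctan2(P[2]-92,620-P[0])-np.arctan2(7,138)
for a in [a,.8,1.,1.2,1.4,1.57,1.65]: print(round(a,2),'skirt corner',620-162*np.cos(a)-14*np.sin(a), 92+162*np.sin(a)-14*np.cos(a),'top',620-162*np.cos(a)+6*np.sin(a),92+162*np.sin(a)+6*np.cos(a))
E
```

```text
[505.82465211 280.52937504 167.18532391] angle 0.531651464639597
0.53 skirt corner 473.2632884805751 162.0595282061268 top 483.4024394114862 179.29894868363138
0.8 skirt corner 497.09052781316586 198.45779279486237 top 511.4376496311563 212.39192698180568
1.0 skirt corner 520.6904326620509 220.75406725672528 top 537.5198523582087 231.56011337408808
1.2 skirt corner 548.2494965712377 237.91732336401722 top 566.8902782905823 245.1644784535507
1.4 skirt corner 578.6690266303225 249.26331625752715 top 598.3780212300918 252.662659115532
1.57 skirt corner 605.8709995118155 253.98880006100694 top 625.8709931704523 254.0047265952216
1.65 skirt corner 618.861473588336 254.59982705282914 top 638.7987741574144 253.01740927669448
```

Angle is about 0.55, as expected, so the skirt's lower corner is near x=474, z=163. I lower in front of it with the tips about 30 mm below that corner, then follow the arc.

```bash
python3 -m pendant '[[0,0,35,0],[0,10,70,0],[0,25,100,0],[0,40,113,0],[0,55,115,0],[0,65,115,0],[0,72,115,0],[0,72,115,0]]'
python3 - <<'E'
from h import *
p=vision.read_camera('scene'); save({'pixels':cv2.resize(p['pixels'][80:240,320:520],None,fx=3.5,fy=3.5,interpolation=cv2.INTER_CUBIC)},'s4')
p=vision.read_camera('top'); save({'pixels':cv2.resize(p['pixels'][155:275,170:330],None,fx=5,fy=5,interpolation=cv2.INTER_CUBIC)},'t4')
E
```

```text
t: 8.02
eef_pos: [446.0, 279.5, 136.0]
tcp_rot: [3.139, -0.001, 1.573]
ft_force: [1.0, 0.1, 0.0]
opening: 0.004
```

View pics/s4.png

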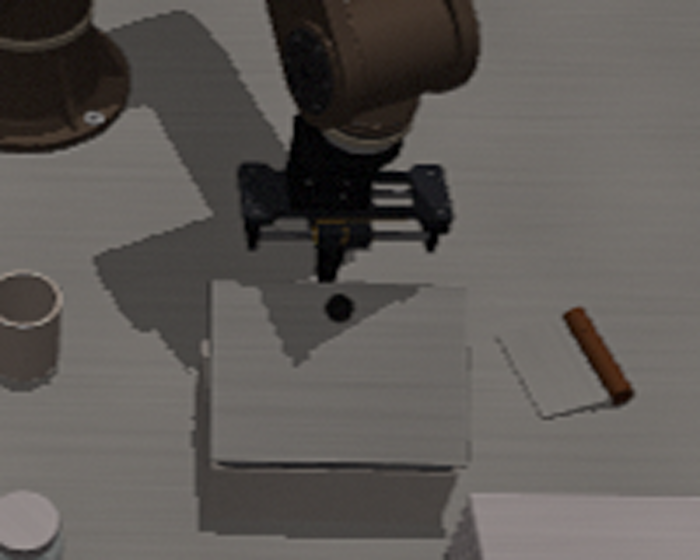

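View pics/t4.png

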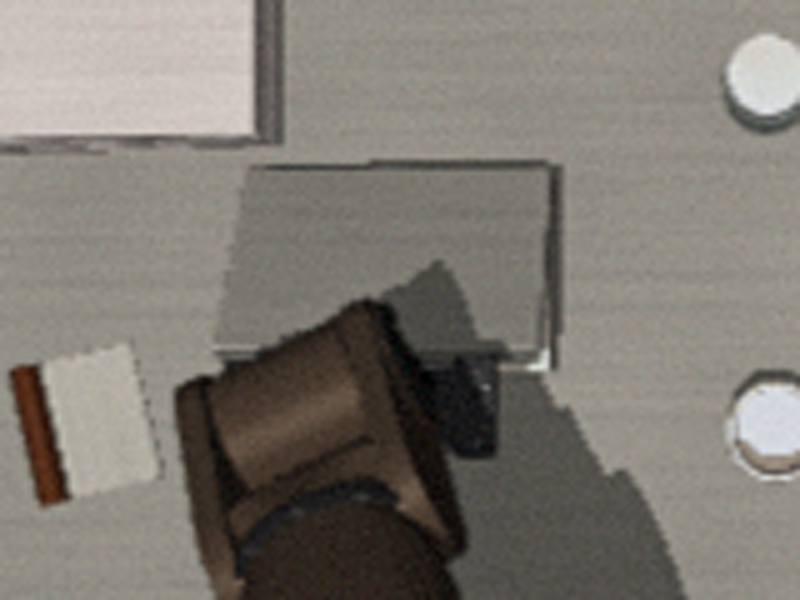

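The finger stands in front of the middle of the raised edge (scene: finger at (327,270) above the edge), clear of the lid. Push along the arc.

```bash
python3 -m pendant '[[0,8,0,0],[0,15,0,0],[0,20,-5,0],[0,25,-13,0],[0,30,-20,0],[0,36,-27,0],[0,42,-33,0],[0,42,-33,0]]'
python3 - <<'E'
from h import *
p=vision.read_camera('scene'); save({'pixels':cv2.resize(p['pixels'][80:240,320:520],None,fx=3.5,fy=3.5,interpolation=cv2.INTER_CUBIC)},'s5')
E
```

```text
t: 9.12
eef_pos: [486.8, 279.5, 170.1]
tcp_rot: [3.141, -0.001, 1.573]
ft_force: [-10.2, -0.5, 8.3]
opening: 0.007
```

View pics/s5.png

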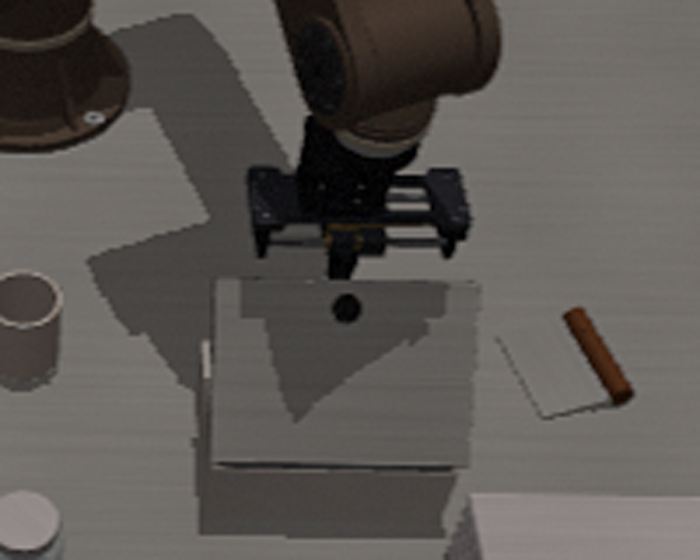

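The push is jamming through friction (10 N back, 8 N up on the tool), so I raise the finger more than the arc says. The lid's rear corners have not shifted in the image.

```bash
python3 -m pendant '[[0,0,-3,0],[0,0,-6,0],[0,0,-6,0]]'
```

```text
t: 9.55
eef_pos: [486.9, 279.5, 176.2]
tcp_rot: [3.14, -0.001, 1.573]
ft_force: [-1.5, -0.2, 0.4]
opening: 0.007
```

```bash
python3 -m pendant '[[0,5,-7,0],[0,11,-13,0],[0,17,-19,0],[0,23,-24,0],[0,23,-24,0],[0,23,-24,0]]'
python3 - <<'E'
from h import *
p=vision.read_camera('scene'); save({'pixels':cv2.resize(p['pixels'][80:240,320:520],None,fx=3.5,fy=3.5,interpolation=cv2.INTER_CUBIC)},'s6')
E
```

```text
t: 10.3
eef_pos: [509.7, 279.5, 200.1]
tcp_rot: [3.141, -0.001, 1.573]
ft_force: [-0.5, 0.7, 0.2]
opening: 0.0
```

View pics/s6.png

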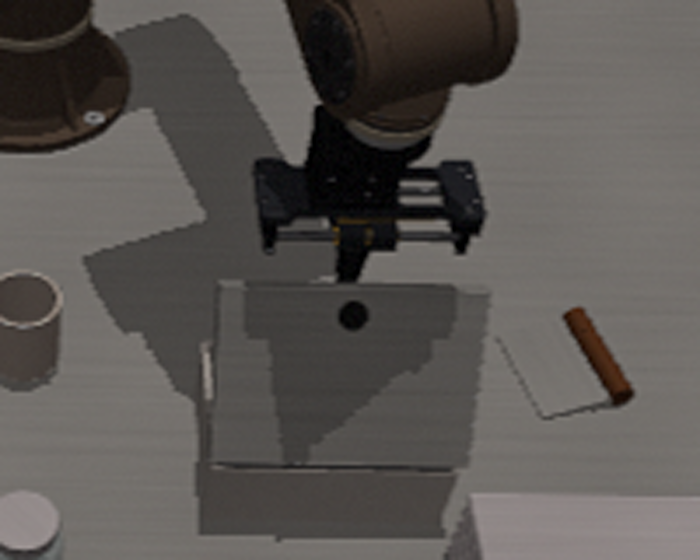

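The lid is rising with the finger (front edge at rows 283–290, tip just above it in view). The rear edge hasn't moved, so I continue.

```bash
python3 -m pendant '[[0,6,-4,0],[0,13,-8,0],[0,20,-13,0],[0,28,-17,0],[0,35,-20,0],[0,43,-23,0],[0,43,-23,0],[0,43,-23,0]]'
python3 - <<'E'
from h import *
p=vision.read_camera('scene'); save({'pixels':cv2.resize(p['pixels'][80:240,320:520],None,fx=3.5,fy=3.5,interpolation=cv2.INTER_CUBIC)},'s7')
E
```

```text
t: 11.35
eef_pos: [552.5, 279.6, 222.9]
tcp_rot: [3.141, -0.001, 1.573]
ft_force: [-0.5, 0.4, -1.0]
opening: 0.007
```

View pics/s7.png

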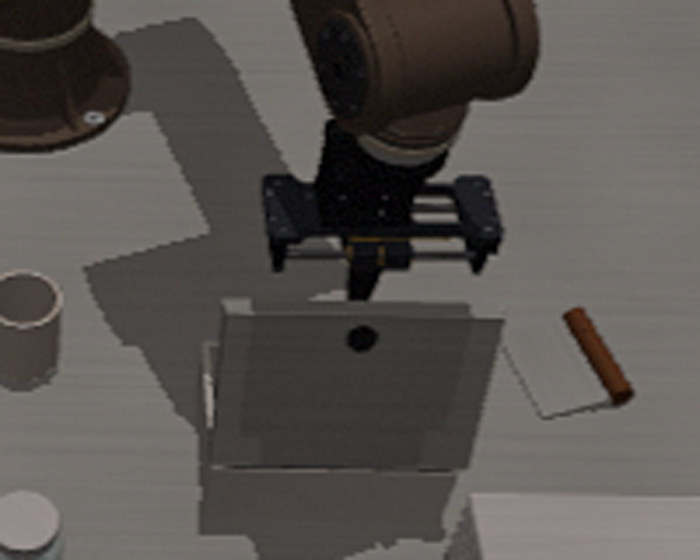

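About 1.3 rad now; push on past upright, gently.

```bash
python3 -m pendant '[[0,7,-3,0],[0,14,-4,0],[0,21,-5,0],[0,28,-6,0],[0,35,-7,0],[0,41,-7,0],[0,46,-7,0],[0,50,-7,0]]'
python3 -m pendant '[[0,4,0,0],[0,8,0,0],[0,11,0,0],[0,11,0,0]]'
python3 - <<'E'
from h import *
p=vision.read_camera('scene'); save({'pixels':cv2.resize(p['pixels'][80:240,320:520],None,fx=3.5,fy=3.5,interpolation=cv2.INTER_CUBIC)},'s8')
E
```

```text
t: 12.4
eef_pos: [602.6, 279.7, 229.9]
tcp_rot: [3.141, -0.001, 1.573]
ft_force: [0.9, 0.1, -0.4]
opening: 0.004
t: 12.9
eef_pos: [613.8, 279.7, 229.8]
tcp_rot: [3.141, -0.001, 1.573]
ft_force: [0.6, 0.1, -0.1]
opening: 0.004
```

View pics/s8.png

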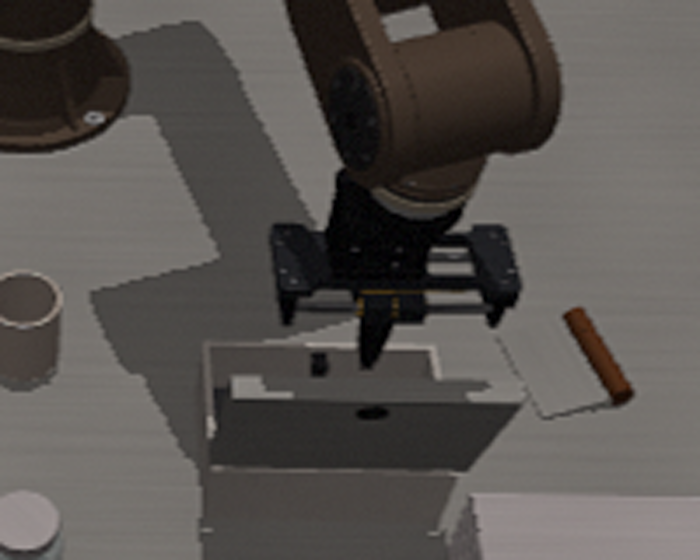

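The lid has gone over and leans back at about (365,430), with no force on the tool. Back off and check.

```bash
python3 -m pendant '[[0,-20,0,0],[0,-50,-15,0],[0,-90,-30,0],[0,-130,-45,0],[0,-170,-60,0],[0,-210,-70,0],[0,-230,-70,0],[0,-230,-70,0]]'
python3 -m pendant '[[0,0,0,0],[0,0,0,0],[0,0,0,0],[0,0,0,0]]'
python3 - <<'E'
from h import *
p=vision.read_camera('scene'); save(p,'s9')
p['R']=np.array(p['R']);p['t']=np.array(p['t'])
for q in ['wide_box','wide_lid','narrow_lid','narrow_box','mug','jar','spoon','scraper']: print(q,[(w(p,d['at']).round(0).tolist(),round(d['confidence'],2)) for d in vision.find_in(p,q)][:2])
p=vision.read_camera('top'); save({'pixels':cv2.resize(p['pixels'][155:275,170:330],None,fx=5,fy=5,interpolation=cv2.INTER_CUBIC)},'t9')
E
```

```text
t: 13.95
eef_pos: [383.2, 279.2, 299.9]
tcp_rot: [3.141, -0.001, 1.574]
ft_force: [0.1, 0.2, -0.4]
opening: 0.006
t: 14.45
eef_pos: [383.4, 279.2, 299.6]
tcp_rot: [3.141, -0.001, 1.574]
ft_force: [-0.5, 0.6, 0.6]
opening: 0.007
wide_box [([631.0, 277.0, 105.0], 0.61), ([712.0, 6.0, 79.0], 0.27)]
wide_lid [([655.0, 278.0, 203.0], 0.69)]
narrow_lid [([532.0, -224.0, 96.0], 0.95)]
narrow_box []
mug [([713.0, 4.0, 76.0], 0.65), ([435.0, -2.0, 51.0], 0.61)]
jar [([714.0, 5.0, 75.0], 0.72), ([532.0, -225.0, 96.0], 0.54)]
spoon [([517.0, -517.0, 12.0], 0.65)]
scraper [([439.0, 546.0, 7.0], 0.91), ([532.0, -223.0, 96.0], 0.33)]
```

View pics/s9.png

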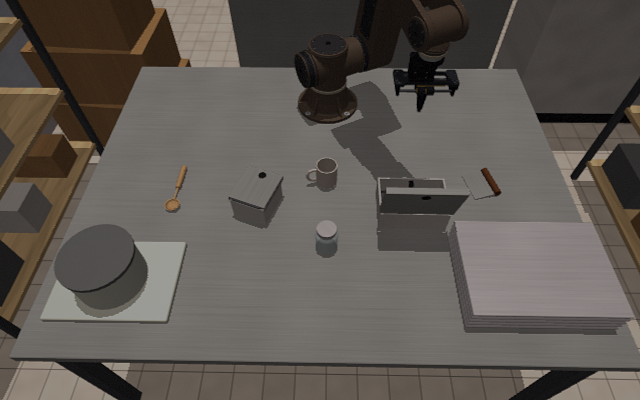

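View pics/t9.png

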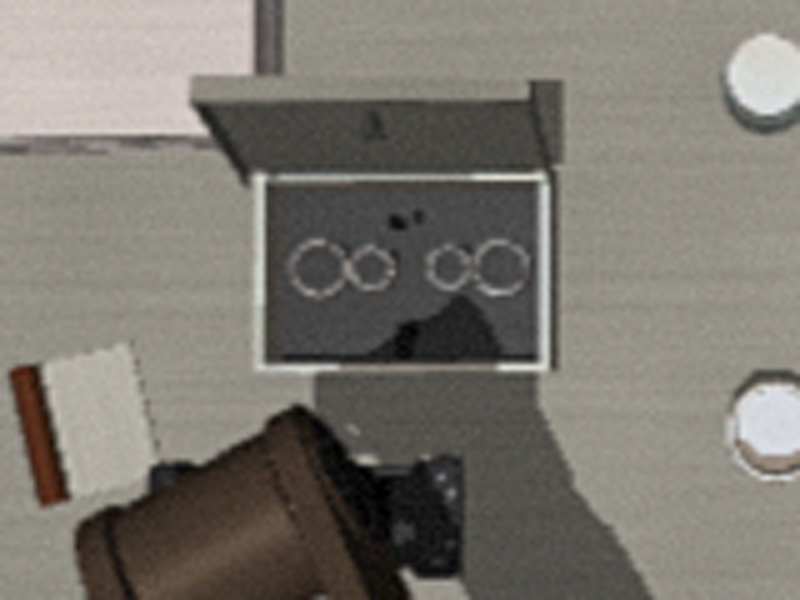

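The top view shows the lid leaning back past the hinge, the box open with its ring cutters inside, and the box front at row 368 as it was when ajar. In the scene view the narrow box is shut and the other things are in place. I hand in.

```bash
python3 -c "
from cell import job
print(job.job_done())"
```

```text
the job is handed in; nothing more can be done
None
```

The wide box is open and I handed the job in at about 14.5 s. With the fingers closed, I pressed the pad about 8 mm at 2–3 N. I then backed off and the spring raised the lid to about 0.53 rad (measured from two views). I pushed the front edge up and over with the outside of the fingers until the lid fell back past upright.

**Last checks:**
- **Wide box:** its lid leans back behind the hinge with the gripper well clear. The box's front edge is where it was before the push, as near as the images show.
- **Other things:** the narrow box is shut. The mug, jar, spoon and scraper were found within about 5 mm of where they started, which is about how well the networks can place things.

**What went less well:**
- **Friction during the push:** it briefly put about 10 N sideways and 8 N upward on the fingers. I eased it by raising the finger. I saw no shift of the box, but one of a millimetre or two would not show at this resolution.
- **Weak detections:** in the final picture the network did not find the body of the narrow box, though it found its lid with high confidence. It also took the jar for the mug as its first guess. The picture itself shows both where they were.

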